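# Set the dough sheeter to 8 mm with the thickness gauge and refit its roller guard

### The arm

A 7-joint arm with a two-finger parallel gripper is mounted at the origin on the work surface; the furniture and walls round the work are solid. World frame = base frame: x ahead of the robot, y to its left, z up, the work surface at z = 0. Lengths are in mm, angles in rad, forces in N, time in s.
With the tool pointing down it reaches from about 425 to 825 mm from the base axis. Payload 3.6 kg.
Tool frame: the origin (TCP) lies at the centre of the arm's flange, where the gripper is bolted on; the fingertips stand 173 mm ahead of it and the grasp point (between the pads) lies 155 mm ahead of it (bot.grip_point_offset is the distance from the TCP to the grasp point, in mm); x points along the fingers, y is the direction in which the jaws open and shut, and the axes are right-handed (so a half turn about x gives the same grasp; the last joint's range is limited). The gripper opens to 85 mm and grips with 20 to 120 N. Pads are 22 mm wide; open, the fingers measure 114 mm over their backs; the gripper's body (76 mm by 85 mm) begins 54 mm behind the grasp point. The pads swing forward as they close: fully open they stand 13 mm farther back than shut.
Start: joints at [-1.327, 0.615, -0.013, 1.423, 0.008, 1.103, -0.04], TCP at [173.226, 626.473, 404.697] pointing down, gripper open.
Joint ranges: [-3.12, 3.12], [-0.3, 2.06], [-1.34, 1.32], [0.26, 2.42], [-1.36, 4.5], [0.01, 1.98], [-2.84, 2.84]. Speed limits (rad/s): [2.79, 2.79, 3.14, 3.14, 3.14, 3.14, 3.14].

### API

Orientations are given as a 3x3 rotation matrix whose columns are the frame's x, y, z axes.
In Python, from bench import bot gives the robot as it stands.
- The arm moves only by the tool apply_moves, never from a script. Its argument "series" is a list of rows, each a list of 7 numbers: the turn, a rotation vector about the tool's x, y, z in units of 6 degrees (1.0 is 6 degrees), then the shift along the tool's x, y, z in m, then the opening, from 0 (shut) to 1 (fully open). In form: [[wx, wy, wz, tx, ty, tz, grip], ...]. A call has 1 to 20 rows; each row shifts and turns the commanded pose from where the row before left it, along the tool's axes as they then stand; what a row does not reach is not made up. A row lasts 1/8 s, in which the tool goes at most 62.5 mm and 10.7 degrees, less where a joint would pass 70% of its speed; a pose out of reach is approached as far as the arm can. A call is refused whole if a number of a shift passes 0.0625 or a number of a turn 1, either way. A call with a gripper value outside its range is refused whole. The fingers move at their own pace and stop on an object; "squeeze" is the grip in N (left out, the last holds). Time passes only in rows, so rows that do not move let the fingers close. It gives the time, the measured TCP pose, the force and the opening at its end, in the units of the state.
- bot.read_state(): the state, without advancing time (a new reading comes with each control period).
- bot.read_camera(name): name is "side" or "top"; returns (picture, depth): 384x512x3 uint8, red, green, blue; 384x512 float32, mm along the optical axis (not along the pixel's ray), 0 where there is no reading.
- bot.camera_params(name): a dict with "intrinsics" (3x3 intrinsics, pixels), "distortion" ([k1, k2, p1, p2, k3] as OpenCV has them; the pictures are not rectified), "world_from_camera" (4x4, takes a point from camera to world coordinates). Camera axes: x right, y down, z forward; pixel columns grow to the right and rows downward; lengths in mm; the calibration is good to about 2 mm. A picture is of the moment at which its call begins. camera_params takes no time and is no camera call.
- bot.finish_job(): hands the job in, once; it reports no verdict.
Trained networks look in the newest picture that a camera, given by its name, has taken for a name from the list of things; names that differ only in an ending like _2 or _b are one class to them, and where a whole thing is asked for, a point or a joint stands for the part that bears it (a point fixed in the world has none). Each returns a list of dicts, best first, with "conf" (0 to 1); they miss things now and then, are a little off and sometimes report something else, mostly with a low value. They report only what shows in the picture. A call takes as long as a camera call.
- bot.look_for(camera, name): "box" ([centre column, centre row, width, height] in pixels, round what is visible of it).
- bot.pinpoint(camera, name): "position" ([column, row] in pixels: a listed point, or the origin of a listed thing).
The state is a dict: "time_s": time; "joint_positions": joint angles; "joint_vel": joint speeds; "effort": joint torques, N m; "ee_pos": TCP position; "orientation": TCP orientation; "contact_force": force on the tool from outside, world axes, zero at the start; "wrist_torque": the same for the moment, N m; "grip_width": opening from 0.0 (shut) to 1.0 (fully open).
Only numpy, scipy, OpenCV 4.12 (cv2) and the standard library are available. Lean on these libraries where they do the work, as an engineer would, in place of code of your own. Each camera call takes 0.05 s, during which the arm holds its last target. There are 200 camera calls.

### The job

Set the bench dough sheeter's rollers with the 8 mm thickness gauge: slide the gauge flat along the infeed tray in between the open rollers, let go of it, push the thickness lever towards the infeed side until the upper roller just nips the gauge so that it draws out with a light drag, then draw it out and lay it flat on the table clear of the machine. Leave the lever as set, lay the roller guard across the two side cheeks over the rollers so that it lies flat between the stops, and do not disturb the jam jar and the squeeze bottle.

Things in the scene. Friction and masses are not known exactly. Their poses are not given: they have to be found in the camera images.
- sheeter: Hand-cranked bench dough sheeter with white side cheeks, fixed to the table. Origin on the table under the nip (where the rollers meet), at mid width; x = feed direction, infeed tray at -x, outfeed chute at +x; y along the rollers; z up. Both rollers 44 mm in diameter, 118 mm long; they do not turn. The crank sticks out on the +y side, below 90 mm height.
- nip (a point): Point on the flat steel bed under the nip, at mid width, 70 mm above the table. The bed's infeed tray runs from here 160 mm towards sheeter -x at the same height, 125 mm wide between low rims (tops 4 mm above the bed). The lower roller's crown is level with the bed here.
- guard_seat (a point): Middle between the two cheeks' flat tops, 150 mm above the table, over the nip. The cheeks stand at sheeter y +-68 to +-79 mm, x -59 to +75 mm. On each top two 7 mm high stops leave 106 mm free between them (x -53 to +53 mm) for the guard plate.
- gap_lever: Upper roller's yoke with its thickness lever; hinge axis along sheeter y at sheeter x +50 mm, height 100 mm (its origin). The lever stands outside the cheek on the sheeter's -y side. Knob pushed to sheeter -x (infeed) lowers the roller, to +x lifts it: 1 mm at the knob changes the gap about 0.45 mm. A friction brake holds it where left (3 N at the knob to close, 6 N to open). Start: open, gap 11 to 16 mm.
- roller_axis (a point): Middle of the upper roller's axis; the gap between roller and bed is this point's height above the table minus 92 mm (100 mm at an 8 mm gap).
- lever_knob (a point): Centre of the lever's black ball knob, 30 mm in diameter, about 210 mm above the table, at sheeter y -93 mm; an 11 mm rod hangs below it. Pressed towards the infeed with about 9 N here, the roller nips the gauge so that it draws out with a drag of about 10 N; not nipped, it draws with under 3 N.
- gauge: Thickness gauge: steel blade 180 x 36 x 8 mm lying flat, 0.22 kg. Origin at the middle of its underside, x along the blade to its free tip (x +90 mm), z up. At the other end stands a blue grip, 60 mm long (x -90 to -30 mm, middle -60 mm), 16 mm thick across y, 8 to 46 mm above the underside: pinch it across y about 30 mm above the underside.
- gauge_tip (a point): Middle of the gauge blade's free end, at half its thickness.
- guard: Bent sheet-metal roller guard, 0.35 kg: plate 92 (x) x 172 (y) x 4 mm, underside 26 mm above the origin, on two flanges 110 mm wide (y) at x +-44 mm reaching down to the origin's level, z up; it stands on them. When fitted the plate's ends rest on the cheek tops, flanges between the cheeks, guard x along sheeter x (either way round), origin 124 mm above the table.
- guard_handle (a point): Middle of the guard's black bridge handle, 60 mm above the guard's origin: bar 74 mm long along guard y, 16 mm thick across guard x, 14 mm high. Pinch it across guard x.
- jam_jar: Jam jar, 66 mm diameter, 100 mm high, yellow lid, origin under its middle; bystander.
- squeeze_bottle: White squeeze bottle with red cap, 57 mm diameter, 195 mm high, origin under its middle; bystander.

How it is judged:
By the outcome, as a careful person would: the job done as asked, in the order asked, and still so for the second after the job is handed in, with the robot touching nothing.
It also fails if it takes over 72 s, if anything falls off the work surface, if the arm or the gripper's body presses on something with over 40 N, if the wrist force passes 120 N, or if a joint passes its speed limit or range.

## Working session

There is one attempt and no reset: what is moved stays moved. The work goes in short steps, Python scripts to look and compute and a tool call to move; the robot and the scene stay as the last step left them, time stands still between calls to the robot, and variables do not carry over. Pictures are saved under pics/ and viewed, about 8 in all and at most 12, crops included, and the job is handed in when it is done.

Besides the shell and the picture viewer there is one more tool, called after "Emit:" as a command line: name --pt "numbers of a row" for each row, then --argument value for the rest. apply_moves: Moves the arm, as the interface text tells. Its arguments: {"type":"object","properties":{"series":{"type":"array"},"squeeze":{"type":"number"}},"required":["series"]}

```bash
ls; mkdir -p pics
cat > h.py <<'E'
import numpy as np, cv2
from bench import bot
def snap(cam):
    im,d=bot.read_camera(cam); return im,d,bot.camera_params(cam)
def ray(p,uv):
    q=cv2.undistortPoints(np.array([[uv]],float),np.array(p["intrinsics"],float),np.array(p["distortion"],float))[0,0]
    T=np.array(p["world_from_camera"]); return T[:3,3],T[:3,:3]@np.array([q[0],q[1],1.])
def atz(p,uv,z):
    o,r=ray(p,uv); return o+r*(z-o[2])/r[2]
def atd(p,uv,d):
    u,v=int(round(uv[0])),int(round(uv[1])); w=d[max(v-1,0):v+2,max(u-1,0):u+2]; w=w[w>0]
    if len(w)==0: return None
    o,r=ray(p,uv); return o+r*np.median(w)
def cloud(p,d):
    v,u=np.nonzero(d>0); q=cv2.undistortPoints(np.stack([u,v],1).astype(float)[:,None],np.array(p["intrinsics"],float),np.array(p["distortion"],float))[:,0]
    z=d[v,u][:,None]; c=np.hstack([q*z,z]); T=np.array(p["world_from_camera"]); return c@T[:3,:3].T+T[:3,3],u,v
def proj(p,X):
    T=np.linalg.inv(np.array(p["world_from_camera"])); 
    return cv2.projectPoints(np.array(X,float).reshape(-1,1,3),cv2.Rodrigues(T[:3,:3])[0],T[:3,3],np.array(p["intrinsics"],float),np.array(p["distortion"],float))[0][:,0]
E
python3 - <<'E'
from h import *
np.set_printoptions(precision=1,suppress=True)
names="sheeter nip guard_seat gap_lever roller_axis lever_knob gauge gauge_tip guard guard_handle jam_jar squeeze_bottle".split()
for c in("top","side"):
    im,d,p=snap(c); cv2.imwrite(f"pics/{c}1.png",im[:,:,::-1]); print(c,np.array(p["world_from_camera"])[:3,3])
    for n in names:
        for r in bot.pinpoint(c,n)[:1]:
            print(n,round(r["conf"],2),np.array(r["position"]),atd(p,r["position"],d))
s=bot.read_state();print(s)
E
```

```text
pics
top [ 321.5   61.2 1520.9]
sheeter 0.89 [266.6 196.9] [483.3  47.3 129.1]
nip 0.95 [264.3 196.8] [483.9  54.3 125.6]
guard_seat 0.7 [267.1 188.8] [507.9  46.2 130.2]
gap_lever 0.9 [250.9 195.5] [489.9  95.6 102.3]
roller_axis 0.97 [264.8 194.5] [490.9  52.8 126.2]
lever_knob 0.81 [241.4 159.7] [578.5 122.  221.5]
gauge 0.59 [355.4 214.9] [ 442.2 -248.4    7.8]
gauge_tip 0.72 [330. 212.] [ 451.3 -164.8    0.5]
guard 0.84 [366.4 178.6] [ 560.5 -281.6   31.3]
guard_handle 0.76 [369.7 179.8] [ 550.8 -283.7   68.7]
jam_jar 0.77 [154.  226.3] [388.8 394.2 101.1]
squeeze_bottle 0.82 [184.  228.7] [381.2 290.9 155. ]
side [ 273.  -899.   611.9]
sheeter 0.61 [305.1 295.1] [ 539.5 -324.7   30.1]
nip 0.92 [247.1 206.2] [492.   45.1  69.4]
guard_seat 0.63 [243.8 180.7] [554.5 367.1   1.6]
gap_lever 0.59 [241.6 185.8] [536.1 324.7   1.4]
roller_axis 0.57 [248.3 193.3] [492.9  31.4 120.5]
lever_knob 0.84 [268.8 153.5] [578.2 110.5 208.9]
gauge 0.65 [254.2 290.6] [ 426.3 -298.1   46.7]
gauge_tip 0.17 [254.5 291.1] [ 426.8 -298.7   45.7]
guard 0.61 [306.3 297.4] [ 539.5 -332.1   29.7]
guard_handle 0.86 [309.  276.8] [ 557.9 -297.1   57.6]
jam_jar 0.53 [200.3 180.6] [376.5 285.8  60.3]
squeeze_bottle 0.84 [206.  191.2] [393.8 280.6  18. ]
{'time_s': 1.3, 'joint_positions': array([-1.3,  0.6, -0. ,  1.4,  0. ,  1.1, -0. ]), 'joint_vel': array([-0., -0.,  0.,  0., -0., -0.,  0.]), 'effort': array([ -0. , -46.9,   0.3, -17.1,   0. ,   0. ,   0. ]), 'ee_pos': array([173.2, 626.5, 404.7]), 'orientation': array([[-0. ,  0.3,  1. ],
       [-0. ,  1. , -0.3],
       [-1. , -0. , -0. ]]), 'contact_force': array([-0.9,  0.7,  0.3]), 'wrist_torque': array([-0.,  0., -0.]), 'grip_width': 1.0007543501546479}
```

Run:
```python
import cv2,numpy as np
a=cv2.imread("pics/top1.png");b=cv2.imread("pics/side1.png")
A=cv2.resize(a[120:270,130:430],None,fx=2.66,fy=2.66,interpolation=cv2.INTER_CUBIC)
cv2.imwrite("pics/c1.png",A)
B=cv2.resize(b[110:340,130:400],None,fx=2.6,fy=2.6,interpolation=cv2.INTER_CUBIC)
cv2.imwrite("pics/c2.png",B);print(A.shape,B.shape)
```

```text
(399, 798, 3) (598, 702, 3)
```

View pics/c1.png

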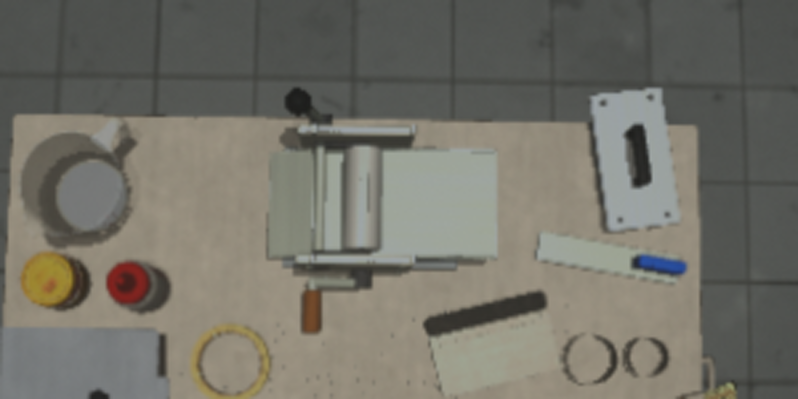

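View pics/c2.png

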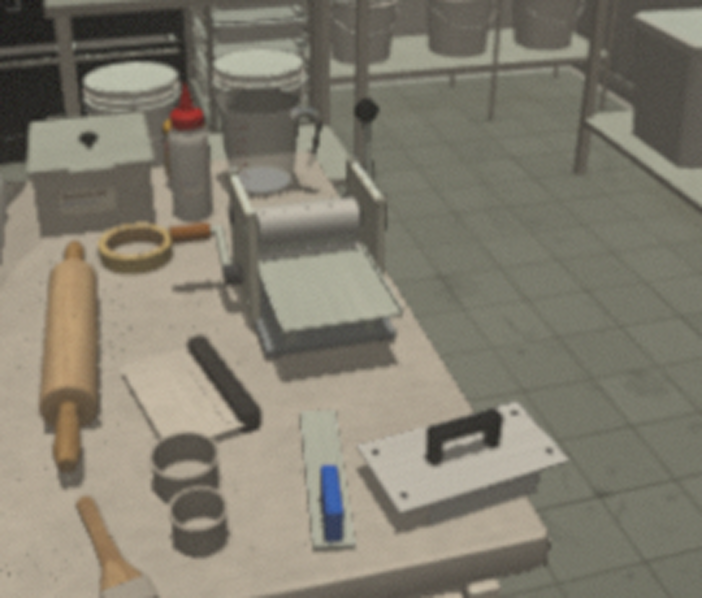

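The top view has world −y to the right and world +x up. The sheeter's tray points to world −y, with the knob on the far side at crop (297,102). The gauge's blue grip is at (660,265) with its tip pointing left, and the guard is at (635,160). The jar is at (47,280) and the bottle at (128,282). Next I fit the poses from the depth data.

```bash
cat > fit.py <<'E'
from h import *
np.set_printoptions(precision=1,suppress=True)
def rect(P):
    (c,s,a)=cv2.minAreaRect(P[:,:2].astype(np.float32)); return np.array(c),np.array(s),round(a,1)
def main():
    im,d,p=snap("top"); P,u,v=cloud(p,d); col=im[v,u].astype(int)
    def sel(x0,x1,y0,y1,z0,z1): 
        return (P[:,0]>x0)&(P[:,0]<x1)&(P[:,1]>y0)&(P[:,1]<y1)&(P[:,2]>z0)&(P[:,2]<z1)
    t=sel(300,420,-100,0,-20,20);print("table z",np.median(P[t,2]),P[t,2].std())
    b=sel(400,580,-180,10,60,80);print("tray",b.sum(),rect(P[b]),np.median(P[b,2]))
    for n,r in(("cheekN",(390,440,-60,170)),("cheekF",(540,600,-60,110))):
        c=sel(*r,143,165);Q=P[c];print(n,c.sum(),rect(Q),np.median(Q[:,2]), Q.min(0),Q.max(0))
    k=sel(540,640,60,180,195,240);print("knob",k.sum(),P[k].mean(0),P[k].min(0),P[k].max(0))
    ro=sel(420,560,-20,80,112,145);print("roller",ro.sum(),rect(P[ro]),P[ro,2].max(),np.percentile(P[ro,2],95))
    g=sel(380,520,-340,-120,4,14);print("gauge",g.sum(),rect(P[g]),np.median(P[g,2]))
    bl=sel(380,520,-340,-120,-5,80)&(col[:,2]>col[:,0]+40);print("grip",bl.sum(),rect(P[bl]),np.median(P[bl,2]))
    gu=sel(470,660,-380,-180,20,42);print("guard",gu.sum(),rect(P[gu]),np.median(P[gu,2]))
    h=sel(470,660,-380,-180,50,80);print("handle",h.sum(),rect(P[h]),np.median(P[h,2]))
if __name__=="__main__": main()
E
python3 fit.py
```

```text
table z 3.063047672962739 6.7544858569002795
tray 1573 (array([487.7, -50.7]), array([120.1, 148.1]), 89.3) 71.20768919872398
cheekN 176 (array([419.2,  57.5]), array([ 10. , 130.2]), 0.6) 150.3286344443427 [413.7  -7.7 143.5] [424.8 122.6 161.4]
cheekF 161 (array([566.7,  52.5]), array([117.7,  29.3]), 80.6) 150.8648943218227 [560.2  -6.7 143.1] [590.7 108.2 163.9]
knob 83 [584.1 122.  219.2] [571.4 109.1 208.4] [600.6 135.1 227.7]
roller 548 (array([491.7,  39.3]), array([138.5,  68.4]), 3.8) 144.88905629301394 131.80682036359215
gauge 770 (array([ 450. , -229.5]), array([219.6, 136.8]), 89.2) 6.9316621412223185
grip 78 (array([ 429.8, -315.1]), array([51.1, 17.8]), 78.6) 45.60866110601239
guard 1332 (array([ 558.9, -287.7]), array([173.8,  96.3]), 7.1) 31.225395572432035
handle 125 (array([ 558.3, -288.2]), array([72.6, 17.7]), 8.0) 66.6858244626626
```

```bash
cat > fit2.py <<'E'
from h import *
np.set_printoptions(precision=1,suppress=True)
def pln(p,m,z):
    v,u=np.nonzero(m); o=[atz(p,(a,b),z)[:2] for a,b in zip(u,v)]; return np.array(o)
def big(m,win):
    x0,x1,y0,y1=win; M=np.zeros(m.shape,np.uint8); M[y0:y1,x0:x1]=m[y0:y1,x0:x1]
    n,l,s,c=cv2.connectedComponentsWithStats(M); i=1+np.argmax(s[1:,4]); return l==i
def rep(n,Q):
    r=cv2.minAreaRect(Q.astype(np.float32)); C=np.cov((Q-Q.mean(0)).T); w,V=np.linalg.eigh(C); a=np.degrees(np.arctan2(V[1,1],V[0,1]))%180
    print(n,len(Q),"mean",Q.mean(0),"pca ang",round(a,1),"rect",np.array(r[0]),np.array(r[1]),round(r[2],1))
if __name__=="__main__":
    ims=[];ds=[]
    for i in range(4):
        im,d,p=snap("top"); ims.append(im.astype(float)); ds.append(d)
    im=np.mean(ims,0); d=np.median(ds,0).astype(np.float32); np.savez("top.npz",im=im,d=d)
    R,G,B=im[...,0],im[...,1],im[...,2]
    print(im[210,335],im[205,320],im[230,330], im[180,280])
    W=(325,395,200,235)
    m=big((R-B<18),W); rep("gauge",pln(p,m,8))
    m=big((B>R+40),W); rep("grip",pln(p,m,46))
    # guard
    m=big((R-B<18)&(R+G+B>250),(345,395,150,212)); rep("guard",pln(p,m,30))
    m=big((R+G+B<150),(360,380,160,195)); rep("handle",pln(p,m,66))
    m=big((R+G+B<120),(232,250,150,166)); rep("knob",pln(p,m,210))
    P,u,v=cloud(p,d)
    for n,r in(("cheekN",(405,430,-20,140)),("cheekF",(555,580,-20,140))):
        s=(P[:,0]>r[0])&(P[:,0]<r[1])&(P[:,1]>r[2])&(P[:,1]<r[3])&(P[:,2]>144)&(P[:,2]<163)
        Q=P[s]; rep(n,Q[:,:2]); print(np.median(Q[:,2]), np.percentile(Q,[1,99],axis=0))
    s=(P[:,0]>400)&(P[:,0]<580)&(P[:,1]>-150)&(P[:,1]<0)&(abs(P[:,2]-71)<8); rep("tray",P[s][:,:2]);print(np.median(P[s,2]))
    s=(P[:,0]>440)&(P[:,0]<540)&(P[:,1]>-20)&(P[:,1]<75)&(P[:,2]>105)&(P[:,2]<150)
    Q=P[s]
    yy=np.arange(10,80,4); print([(int(y),round(float(np.median(Q[abs(Q[:,1]-y)<2,2])),1)) for y in yy if (abs(Q[:,1]-y)<2).sum()>4])
E
python3 fit2.py
```

```text
[158.  164.5 156.2] [148.5 141.8 125.8] [65.  62.  55.5] [157. 164. 153.]
gauge 655 mean [ 436.7 -259.6] pca ang 81.0 rect [ 435.7 -263. ] [193.2  39.5] 80.5
grip 85 mean [ 426.7 -316.3] pca ang 81.3 rect [ 426.6 -316.5] [57.3 15.4] 80.5
guard 1475 mean [ 557.6 -290.2] pca ang 14.8 rect [ 549.  -293.1] [197.  158.1] 3.1
handle 104 mean [ 557.2 -285.6] pca ang 6.5 rect [ 556.  -285.3] [68.4 17.9] 8.5
knob 64 mean [586.2 121.4] pca ang 46.9 rect [585.2 121.6] [24.9 22.7] 46.6
cheekN 176 mean [419.1  55.9] pca ang 90.6 rect [419.1  57.4] [  9.5 130.6] 0.6
150.4039527964892 [[414.   -7.7 145.3]
 [424.4 122.7 158.1]]
cheekF 166 mean [566.4  60.4] pca ang 90.3 rect [567.   58.3] [ 10.9 129.3] 0.6
150.73370404018306 [[561.3  -6.2 145.5]
 [572.4 123.  160.4]]
tray 1464 mean [493.4 -55.8] pca ang 1.1 rect [488.6 -56.2] [147.  108.8] 0.6
71.04986238213053
[(30, 117.5), (34, 122.1), (38, 125.4), (42, 127.4), (46, 128.4), (50, 128.8), (54, 128.4), (58, 127.0), (62, 124.8), (66, 121.1), (70, 113.6)]
```

```bash
cat > go.py <<'E'
import sys
from h import *
from scipy.spatial.transform import Rotation as Ro
np.set_printoptions(precision=4,suppress=True)
def tgt(psi):
    c,s=np.cos(np.radians(psi)),np.sin(np.radians(psi)); return np.array([[0,c,s],[0,s,-c],[-1,0,0]])
def go(x,y,z,psi):
    s=bot.read_state(); R=np.array(s["orientation"]); p=np.array(s["ee_pos"]); T=tgt(psi)
    goal=np.array([x,y,z+bot.grip_point_offset])
    print("t",round(s["time_s"],2),"grip pt",np.round(p-[0,0,155],1),"psi",round(float(np.degrees(np.arctan2(R[1,1],R[0,1]))),2),"F",np.round(s["contact_force"],1),"w",round(s["grip_width"],3))
    print("turn units",Ro.from_matrix(R.T@T).as_rotvec()*180/np.pi/6,"shift m old axes",R.T@(goal-p)/1000,"new axes",T.T@(goal-p)/1000)
if __name__=="__main__":
    a=[float(q) for q in sys.argv[1:]]
    for i in range(0,len(a),4): go(*a[i:i+4])
E
python3 go.py 500 250 260 -9 426.7 -316.4 150 -9;python3 -c "
from bench import bot;print(bot.grip_point_offset)"
```

```text
t 1.55 grip pt [173.2 626.5 249.7] psi 74.54 F [ 0.2 -0.4  0.3] w 1.001
turn units [13.9238  0.0001  0.0008] shift m old axes [-0.01   -0.2758  0.4153] new axes [-0.01    0.3816  0.3207]
t 1.55 grip pt [173.2 626.5 249.7] psi 74.54 F [ 0.2 -0.4  0.3] w 1.001
turn units [13.9238  0.0001  0.0008] shift m old axes [ 0.1    -0.8412  0.4956] new axes [0.1    0.3978 0.8916]
154.70000000000002
```

Emit:
apply_moves --pt "0 0 0 -0.001 -0.0345 0.0515 1" --pt "0 0 0 -0.001 -0.0345 0.0515 1" --pt "0 0 0 -0.001 -0.0345 0.0515 1" --pt "0 0 0 -0.001 -0.0345 0.0515 1" --pt "0 0 0 -0.001 -0.0345 0.0515 1" --pt "0 0 0 -0.001 -0.0345 0.0515 1" --pt "0 0 0 -0.001 -0.0345 0.0515 1" --pt "0 0 0 -0.001 -0.0345 0.0515 1" --pt "0 0 0 0 -0.0565 0.008 1" --pt "0 0 0 0 -0.0565 0.008 1" --pt "0 0 0 0 -0.0565 0.008 1" --pt "0 0 0 0 -0.0565 0.008 1" --pt "0 0 0 0 -0.0565 0.008 1" --pt "0 0 0 0 -0.0565 0.008 1" --pt "0 0 0 0 -0.0565 0.008 1" --pt "0 0 0 0 -0.0565 0.008 1" --pt "0 0 0 0 -0.0565 0.008 1" --pt "0 0 0 0 -0.0565 0.008 1"

```text
time_s: 3.8
ee_pos: [423.0, -316.9, 413.1]
orientation: [[0.001, 0.266, 0.964], [-0.0, 0.964, -0.266], [-1.0, -0.0, 0.001]]
contact_force: [0.6, 0.4, -0.4]
grip_width: 1.0
```

Emit:
apply_moves --pt "1 0 0 0.008 0 0 1" --pt "1 0 0 0.008 0 0 1" --pt "1 0 0 0.008 0 0 1" --pt "1 0 0 0.008 0 0 1" --pt "1 0 0 0.008 0 0 1" --pt "1 0 0 0.008 0 0 1" --pt "1 0 0 0.008 0 0 1" --pt "1 0 0 0.008 0 0 1" --pt "1 0 0 0.008 0 0 1" --pt "1 0 0 0.008 0 0 1" --pt "1 0 0 0.008 0 0 1" --pt "1 0 0 0.008 0 0 1" --pt "1 0 0 0.006 0 0 1" --pt "0.92 0 0 0.006 0 0 1"

```text
time_s: 5.55
ee_pos: [423.6, -315.2, 304.7]
orientation: [[0.0, 0.987, -0.159], [-0.0, -0.159, -0.987], [-1.0, 0.0, 0.0]]
contact_force: [-0.1, 0.1, -1.0]
grip_width: 1.001
```

```bash
python3 go.py 426.7 -316.4 32 -9
```

```text
t 5.55 grip pt [ 423.6 -315.2  149.7] psi -9.13 F [-0.1  0.1 -1. ] w 1.001
turn units [-0.0211  0.0007 -0.0047] shift m old axes [0.118  0.0032 0.0007] new axes [0.118  0.0033 0.0007]
```

Emit:
apply_moves --pt "0 0 0 0.01 0.003 0.001 0.38" --pt "0 0 0 0.01 0 0 0.38" --pt "0 0 0 0.02 0 0 0.38" --pt "0 0 0 0.025 0 0 0.38" --pt "0 0 0 0.025 0 0 0.38" --pt "0 0 0 0.02 0 0 0.38" --pt "0 0 0 0.008 0 0 0.38" --pt "0 0 0 0 0 0 0.38" --squeeze 40

```text
time_s: 6.55
ee_pos: [426.0, -316.8, 186.4]
orientation: [[-0.001, 0.988, -0.156], [0.0, -0.156, -0.988], [-1.0, -0.001, -0.0]]
contact_force: [0.5, 0.4, 0.2]
grip_width: 0.383
```

Emit:
apply_moves --pt "0 0 0 0 0 0 0" --pt "0 0 0 0 0 0 0" --pt "0 0 0 0 0 0 0" --pt "0 0 0 0 0 0 0" --pt "0 0 0 0 0 0 0"

```text
time_s: 7.18
ee_pos: [426.5, -317.0, 187.5]
orientation: [[0.002, 0.988, -0.156], [-0.001, -0.156, -0.988], [-1.0, 0.002, 0.001]]
contact_force: [1.4, -0.5, 5.4]
grip_width: 0.186
```

```bash
python3 - <<'E'
from h import *
im,d,p=snap("side");cv2.imwrite("pics/s2.png",cv2.resize(im[200:330,180:380,::-1],None,fx=4,fy=4,interpolation=cv2.INTER_CUBIC))
E
python3 go.py 426.7 -316.4 32 -9
```

```text
t 7.22 grip pt [ 426.5 -317.    32.5] psi -8.97 F [ 1.1 -0.1  5.1] w 0.184
turn units [ 0.0051  0.0085 -0.0163] shift m old axes [ 0.0008  0.0001 -0.0006] new axes [ 0.0008  0.0001 -0.0006]
```

View pics/s2.png

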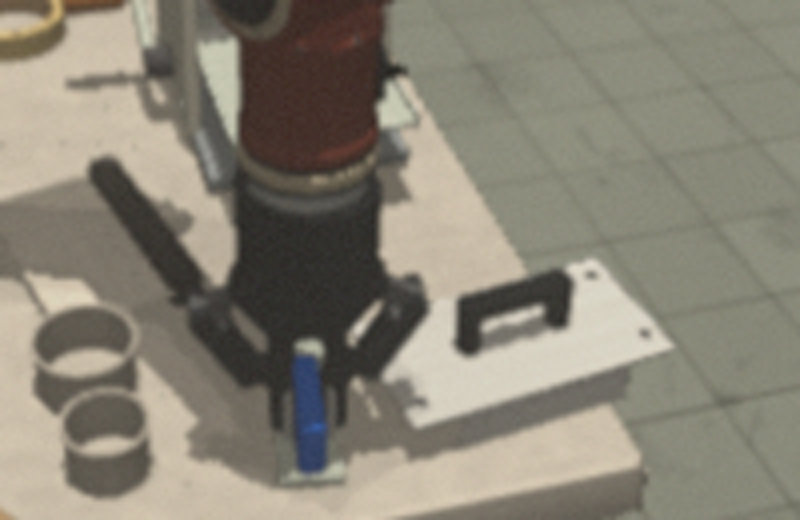

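Emit:
apply_moves --pt "0 0 0 -0.01 0 0 0" --pt "0 0 0 -0.02 0 0 0" --pt "0 0 0 -0.025 0 0 0" --pt "0 0 0 -0.025 0 0 0" --pt "-0.6 0 0 -0.02 0 0 0" --pt "-0.98 0 0 0 0 0 0" --pt "0 0 0 0 0 0 0"

```text
time_s: 8.1
ee_pos: [425.6, -316.3, 286.8]
orientation: [[-0.001, 1.0, 0.008], [0.001, 0.008, -1.0], [-1.0, -0.001, -0.001]]
contact_force: [0.3, 0.2, -2.3]
grip_width: 0.178
```

```bash
python3 go.py 494.7 -135 112 0.5
```

```text
t 8.1 grip pt [ 425.6 -316.3  131.8] psi 0.44 F [ 0.3  0.2 -2.3] w 0.178
turn units [-0.0098 -0.01    0.0074] shift m old axes [ 0.0202  0.0705 -0.1807] new axes [ 0.0201  0.0706 -0.1807]
```

Holding it: the −2.3 N matches 0.22 kg. I move it over the tray and come down onto the bed.

Emit:
apply_moves --pt "0 0 0 0 0.014 -0.036 0" --pt "0 0 0 0 0.014 -0.036 0" --pt "0 0 0 0 0.014 -0.036 0" --pt "0 0 0 0 0.014 -0.036 0" --pt "0 0 0 0.01 0.0145 -0.0365 0" --pt "0 0 0 0.01 0 0 0" --pt "0 0 0 0 0 0 0"

```text
time_s: 8.98
ee_pos: [494.3, -135.7, 265.7]
orientation: [[-0.003, 1.0, 0.008], [-0.0, 0.008, -1.0], [-1.0, -0.003, 0.0]]
contact_force: [0.1, 0.1, -2.0]
grip_width: 0.181
```

Emit:
apply_moves --pt "0 0 0 0.004 0 0 0" --pt "0 0 0 0.002 0 0 0" --pt "0 0 0 0 0 0 0"

```text
time_s: 9.35
ee_pos: [494.8, -136.2, 260.8]
orientation: [[-0.0, 1.0, 0.007], [-0.0, 0.007, -1.0], [-1.0, -0.0, 0.0]]
contact_force: [-0.4, -0.1, -2.6]
grip_width: 0.181
```

```bash
python3 - <<'E'
from h import *
im,d,p=snap("side");cv2.imwrite("pics/s3.png",cv2.resize(im[130:280,180:380,::-1],None,fx=4,fy=4,interpolation=cv2.INTER_CUBIC))
E
python3 go.py 494.7 -135 102 0.5
```

```text
t 9.4 grip pt [ 494.9 -136.1  105.8] psi 0.44 F [ 0.1  0.1 -2. ] w 0.183
turn units [-0.0098  0.001  -0.0014] shift m old axes [ 0.0041 -0.0002 -0.0011] new axes [ 0.0041 -0.0002 -0.0011]
```

View pics/s3.png

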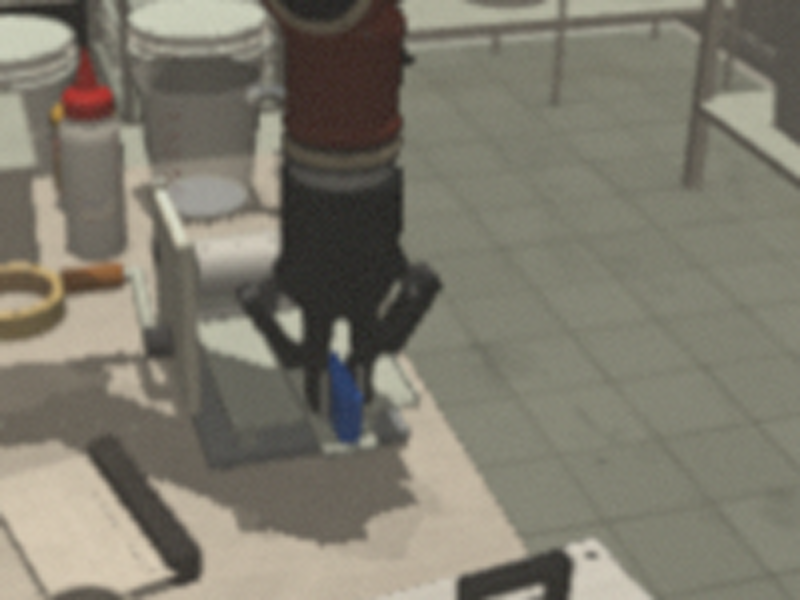

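The gauge is held level and centred over the tray, with the grip at (345,400) in the crop. I lower it until it makes contact.

Emit:
apply_moves --pt "0 0 0 0.002 0 0 0" --pt "0 0 0 0.001 0 0 0" --pt "0 0 0 0 0 0 0"

```text
time_s: 9.78
ee_pos: [495.0, -135.5, 257.6]
orientation: [[-0.0, 1.0, 0.009], [0.0, 0.009, -1.0], [-1.0, -0.0, -0.0]]
contact_force: [-1.2, -0.6, -1.8]
grip_width: 0.179
```

Emit:
apply_moves --pt "0 0 0 0.001 0 0 0" --pt "0 0 0 0 0 0 0"

```text
time_s: 10.02
ee_pos: [495.0, -135.7, 257.4]
orientation: [[0.001, 1.0, 0.009], [0.0, 0.009, -1.0], [-1.0, 0.001, -0.0]]
contact_force: [-0.9, -0.0, 4.3]
grip_width: 0.178
```

Contact at grip height 102.4, as expected. I slide it in by 75 mm.

Emit:
apply_moves --pt "0 0 0 0 0 -0.01 0" --pt "0 0 0 0 0 -0.013 0" --pt "0 0 0 0 0 -0.013 0" --pt "0 0 0 0 0 -0.013 0" --pt "0 0 0 0 0 -0.013 0" --pt "0 0 0 0 0 -0.013 0" --pt "0 0 0 0 0 0 0"

```text
time_s: 10.9
ee_pos: [495.1, -58.7, 257.5]
orientation: [[0.002, 1.0, 0.012], [0.001, 0.012, -1.0], [-1.0, 0.002, -0.001]]
contact_force: [0.7, 0.5, 8.0]
grip_width: 0.181
```

```bash
python3 go.py 493.9 -60 102 0.5
```

```text
t 10.9 grip pt [495.1 -58.7 102.5] psi 0.66 F [0.7 0.5 8. ] w 0.181
turn units [ 0.027  -0.008  -0.0228] shift m old axes [ 0.0008 -0.0013  0.0013] new axes [ 0.0008 -0.0012  0.0013]
```

Emit:
apply_moves --pt "0 0 0 -0.001 0 0 0" --pt "0 0 0 0 0 0 0.5" --pt "0 0 0 0 0 0 0.5" --pt "0 0 0 0 0 0 0.5" --pt "0 0 0 -0.01 0 0 0.5" --pt "0 0 0 -0.03 0 0 0.5" --pt "0 0 0 -0.05 0 0 0.5" --pt "0 0 0 -0.06 0 0 0.3" --pt "0 0 0 -0.04 0 0 0"

```text
time_s: 12.02
ee_pos: [494.1, -61.1, 451.1]
orientation: [[0.004, 1.0, 0.008], [-0.0, 0.008, -1.0], [-1.0, 0.004, 0.0]]
contact_force: [0.4, 0.6, -0.2]
grip_width: 0.097
```

```bash
python3 - <<'E'
from h import *
from fit2 import big,pln,rep
im,d,p=snap("top");imf=im.astype(float);R,G,B=[imf[...,i] for i in range(3)]
print(bot.pinpoint("top","lever_knob"))
m=big((R+G+B<110),(225,250,145,172)); rep("knob",pln(p,m,210))
cv2.imwrite("pics/t4.png",cv2.resize(im[130:250,200:360,::-1],None,fx=5,fy=5,interpolation=cv2.INTER_CUBIC))
E
python3 go.py 586 160 260 0.5 586 160 208 0.5
```

```text
[{'position': [239.7, 157.6], 'conf': 0.94}]
knob 47 mean [586.3 121.8] pca ang 47.4 rect [587.3 122.4] [20.7 20.3] 1.3
t 12.12 grip pt [495.  -61.8 297.9] psi 0.47 F [-0.2  0.6 -1.2] w 0.001
turn units [-0.0054  0.0076 -0.1043] shift m old axes [ 0.0391  0.0924 -0.2211] new axes [ 0.0382  0.093  -0.221 ]
t 12.12 grip pt [495.  -61.8 297.9] psi 0.47 F [-0.2  0.6 -1.2] w 0.001
turn units [-0.0054  0.0076 -0.1043] shift m old axes [ 0.091   0.0918 -0.2212] new axes [ 0.0902  0.093  -0.221 ]
```

View pics/t4.png

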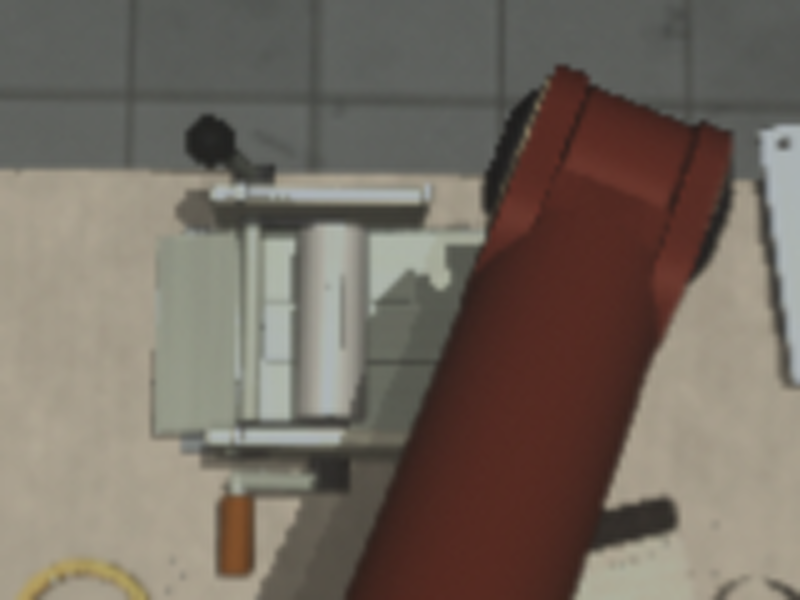

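The gauge shows on both sides of the roller (crop rows 300–360), so it lies through the gap. The knob is at crop (210,140). I go behind it with shut fingers.

Emit:
apply_moves --pt "0 0 0 0 0.023 -0.056 0" --pt "0 0 0 0 0.023 -0.056 0" --pt "0 0 0 0 0.023 -0.056 0" --pt "0 0 0 0 0.022 -0.058 0" --pt "0 0 0 0.02 0 0 0" --pt "0 0 0 0.04 0 0 0" --pt "0 0 0 0.03 0 0 0" --pt "0 0 0 0 0 0 0"

```text
time_s: 13.12
ee_pos: [582.2, 166.3, 354.8]
orientation: [[-0.007, 1.0, 0.008], [-0.002, 0.008, -1.0], [-1.0, -0.007, 0.002]]
contact_force: [-1.0, -0.2, -0.2]
grip_width: -0.0
```

```bash
python3 go.py 586 155 206 0.5
```

```text
t 13.12 grip pt [582.2 166.3 199.8] psi 0.48 F [-1.  -0.2 -0.2] w -0.0
turn units [-0.0024  0.0169  0.0687] shift m old axes [-0.0059  0.0037  0.0114] new axes [-0.0059  0.0037  0.0114]
```

Emit:
apply_moves --pt "0 0 0 -0.005 0.003 0.005 0" --pt "0 0 0 0 0 0.005 0" --pt "0 0 0 0 0 0 0"

```text
time_s: 13.5
ee_pos: [586.8, 155.1, 364.1]
orientation: [[0.002, 1.0, 0.007], [0.0, 0.007, -1.0], [-1.0, 0.002, -0.0]]
contact_force: [0.7, 0.1, 0.2]
grip_width: 0.004
```

Emit:
apply_moves --pt "0 0 0 0 0 0.004 0" --pt "0 0 0 0 0 0.003 0" --pt "0 0 0 0 0 0 0"

```text
time_s: 13.88
ee_pos: [586.5, 148.8, 362.7]
orientation: [[-0.0, 1.0, 0.008], [-0.0, 0.008, -1.0], [-1.0, -0.0, 0.0]]
contact_force: [-0.1, 0.1, -0.1]
grip_width: -0.0
```

Emit:
apply_moves --pt "0 0 0 0 0 0.003 0" --pt "0 0 0 0 0 0.002 0" --pt "0 0 0 0 0 0 0"

```text
time_s: 14.25
ee_pos: [586.5, 145.3, 362.8]
orientation: [[-0.0, 1.0, 0.01], [0.002, 0.01, -1.0], [-1.0, -0.0, -0.002]]
contact_force: [-1.3, 3.4, 0.3]
grip_width: -0.001
```

Emit:
apply_moves --pt "0 0 0 0 0 0.002 0" --pt "0 0 0 0 0 0.002 0" --pt "0 0 0 0 0 0.002 0" --pt "0 0 0 0 0 0 0"

```text
time_s: 14.75
ee_pos: [586.8, 137.7, 362.9]
orientation: [[0.001, 1.0, 0.008], [-0.001, 0.008, -1.0], [-1.0, 0.001, 0.001]]
contact_force: [0.8, 3.4, 2.7]
grip_width: 0.002
```

Emit:
apply_moves --pt "0 0 0 0 0 0.001 0" --pt "0 0 0 0 0 0.001 0" --pt "0 0 0 0 0 0 0"

```text
time_s: 15.12
ee_pos: [586.8, 136.1, 362.8]
orientation: [[0.0, 1.0, 0.009], [-0.0, 0.009, -1.0], [-1.0, 0.0, 0.0]]
contact_force: [0.4, 2.7, 2.8]
grip_width: 0.002
```

Emit:
apply_moves --pt "0 0 0 0 0 0.001 0" --pt "0 0 0 0 0 0.001 0" --pt "0 0 0 0 0 0 0"

```text
time_s: 15.5
ee_pos: [586.7, 134.0, 362.7]
orientation: [[-0.0, 1.0, 0.009], [-0.0, 0.009, -1.0], [-1.0, -0.0, 0.0]]
contact_force: [0.7, 2.9, 2.7]
grip_width: 0.007
```

Emit:
apply_moves --pt "0 0 0 0 0 0.001 0" --pt "0 0 0 0 0 0 0"

```text
time_s: 15.75
ee_pos: [586.7, 133.6, 362.7]
orientation: [[-0.0, 1.0, 0.009], [0.001, 0.009, -1.0], [-1.0, -0.0, -0.001]]
contact_force: [0.5, 3.7, 2.1]
grip_width: 0.001
```

Emit:
apply_moves --pt "0 0 0 0 0 0.001 0" --pt "0 0 0 0 0 0 0"

```text
time_s: 16.0
ee_pos: [586.6, 133.3, 362.7]
orientation: [[0.0, 1.0, 0.01], [0.002, 0.01, -1.0], [-1.0, 0.0, -0.002]]
contact_force: [1.2, 6.0, 2.2]
grip_width: -0.0
```

Emit:
apply_moves --pt "0 0 0 0 0 0.001 0" --pt "0 0 0 0 0 0 0"

```text
time_s: 16.25
ee_pos: [586.6, 133.0, 362.7]
orientation: [[0.0, 1.0, 0.011], [0.003, 0.011, -1.0], [-1.0, 0.0, -0.003]]
contact_force: [0.6, 6.7, 2.4]
grip_width: -0.002
```

The roller now meets the gauge: the knob has stopped and the force is rising. I press on to about 9 N.

Emit:
apply_moves --pt "0 0 0 0 0 0.001 0" --pt "0 0 0 0 0 0 0" --pt "0 0 0 0 0 0 0"

```text
time_s: 16.62
ee_pos: [586.6, 132.8, 362.8]
orientation: [[0.0, 1.0, 0.011], [0.004, 0.011, -1.0], [-1.0, 0.0, -0.004]]
contact_force: [0.2, 7.7, 2.5]
grip_width: 0.001
```

Emit:
apply_moves --pt "0 0 0 0 0 0.0007 0" --pt "0 0 0 0 0 0 0" --pt "0 0 0 0 0 0 0"

```text
time_s: 17.0
ee_pos: [586.6, 132.6, 362.8]
orientation: [[0.0, 1.0, 0.012], [0.005, 0.012, -1.0], [-1.0, 0.0, -0.005]]
contact_force: [0.8, 8.0, 3.5]
grip_width: 0.001
```

Emit:
apply_moves --pt "0 0 0 0 0 0.0008 0" --pt "0 0 0 0 0 0 0" --pt "0 0 0 0 0 0 0"

```text
time_s: 17.38
ee_pos: [586.6, 132.4, 362.8]
orientation: [[0.0, 1.0, 0.012], [0.006, 0.012, -1.0], [-1.0, 0.0, -0.006]]
contact_force: [1.0, 9.7, 2.9]
grip_width: 0.002
```

```bash
python3 go.py 586 133 206 0.5
```

```text
t 17.38 grip pt [586.6 132.4 207.8] psi 0.71 F [1.  9.7 2.9] w 0.002
turn units [ 0.0346 -0.0601 -0.0011] shift m old axes [ 0.0021 -0.0006 -0.0006] new axes [ 0.0021 -0.0006 -0.0006]
```

Emit:
apply_moves --pt "0 0 0 0 0 -0.01 0" --pt "0 0 0 0 0 -0.02 0" --pt "0 0 0 -0.03 0 -0.005 0" --pt "0 0 0 -0.05 0 0 0.3" --pt "0 0 0 -0.01 -0.023 0.05 0.5" --pt "0 0 0 0 -0.023 0.058 0.5" --pt "0 0 0 0 -0.023 0.058 0.5" --pt "0 0 0 0 -0.022 0.05 0.5" --pt "0 0 0 0 0 0 0.5"

```text
time_s: 18.5
ee_pos: [494.9, -58.3, 453.2]
orientation: [[-0.001, 1.0, -0.002], [-0.003, -0.002, -1.0], [-1.0, -0.001, 0.003]]
contact_force: [0.6, 1.0, 0.7]
grip_width: 0.5
```

```bash
python3 - <<'E'
from h import *
from fit2 import big,pln,rep
im,d,p=snap("side");imf=im.astype(float);R,G,B=[imf[...,i] for i in range(3)]
m=big((B>R+35),(180,330,150,300)); rep("grip side",pln(p,m,100))
cv2.imwrite("pics/s5.png",cv2.resize(im[130:280,180:380,::-1],None,fx=4,fy=4,interpolation=cv2.INTER_CUBIC))
im,d,p=snap("top");print(bot.pinpoint("top","lever_knob"))
imf=im.astype(float);R,G,B=[imf[...,i] for i in range(3)]
m=big((R+G+B<110),(225,250,145,172)); rep("knob",pln(p,m,210))
E
python3 go.py 495 -60.5 102 0.5
```

```text
grip side 86 mean [496.8 -60.9] pca ang 82.6 rect [498.2 -61.6] [99.5 18.5] 83.3
[{'position': [246.8, 158.4], 'conf': 0.89}, {'position': [267.8, 192.8], 'conf': 0.35}]
knob 46 mean [586.3 109.4] pca ang 14.8 rect [586.  110.8] [23.6 20.3] 1.2
t 18.65 grip pt [497.6 -52.  297.3] psi 0.57 F [ 0.4 -0.8 -0.4] w 0.499
turn units [ 0.012  -0.0017  0.0088] shift m old axes [ 0.1956 -0.0025  0.0085] new axes [ 0.1956 -0.0027  0.0084]
```

View pics/s5.png

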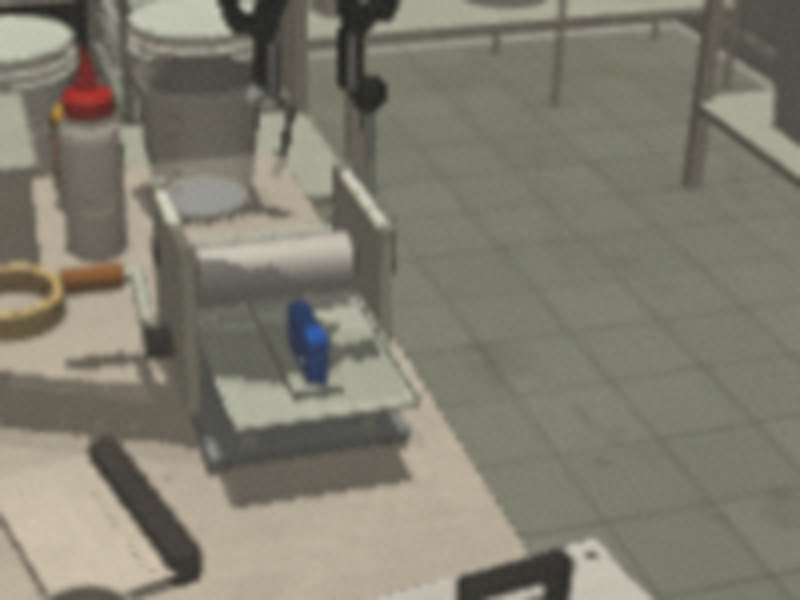

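The gauge lies flat under the roller with its grip at (308,340), clear of the fingers. I regrasp it.

Emit:
apply_moves --pt "0 0 0 0.03 -0.0025 0.0085 0.45" --pt "0 0 0 0.055 0 0 0.45" --pt "0 0 0 0.06 0 0 0.45" --pt "0 0 0 0.035 0 0 0.45" --pt "0 0 0 0.012 0 0 0.45" --pt "0 0 0 0 0 0 0.45"

```text
time_s: 19.4
ee_pos: [495.5, -60.8, 260.4]
orientation: [[-0.001, 1.0, 0.01], [0.0, 0.01, -1.0], [-1.0, -0.001, -0.0]]
contact_force: [1.2, 0.4, -1.1]
grip_width: 0.446
```

```bash
python3 go.py 495 -60.5 102 0.5
```

```text
t 19.4 grip pt [495.5 -60.8 105.4] psi 0.6 F [ 1.2  0.4 -1.1] w 0.446
turn units [ 0.0168 -0.0002  0.0064] shift m old axes [ 0.0037 -0.0005 -0.0003] new axes [ 0.0037 -0.0005 -0.0003]
```

Emit:
apply_moves --pt "0 0 0 0.0015 0 0 0" --pt "0 0 0 0 0 0 0" --pt "0 0 0 0 0 0 0" --pt "0 0 0 0 0 0 0" --pt "0 0 0 0 0 0 0" --pt "0 0 0 0 0 0 0" --squeeze 50

```text
time_s: 20.15
ee_pos: [495.2, -61.6, 260.5]
orientation: [[0.002, 1.0, 0.01], [0.0, 0.01, -1.0], [-1.0, 0.002, -0.0]]
contact_force: [-2.0, 0.1, 5.8]
grip_width: 0.177
```

Emit:
apply_moves --pt "0 0 0 0 0 0.003 0" --pt "0 0 0 0 0 0.004 0" --pt "0 0 0 0 0 0.005 0"

```text
time_s: 20.52
ee_pos: [495.9, -67.0, 260.5]
orientation: [[-0.0, 1.0, 0.016], [0.013, 0.016, -1.0], [-1.0, -0.0, -0.014]]
contact_force: [-1.7, 16.6, 11.4]
grip_width: 0.177
```

Emit:
apply_moves --pt "0 0 0 0 0 0.006 0" --pt "0 0 0 0 0 0.006 0"

```text
time_s: 20.78
ee_pos: [496.4, -79.1, 260.5]
orientation: [[0.001, 1.0, 0.016], [0.013, 0.016, -1.0], [-1.0, 0.001, -0.013]]
contact_force: [0.0, 15.4, 12.0]
grip_width: 0.172
```

Drag is about 15 N, but I am also pressing down with about 12 N. I unload that and see.

Emit:
apply_moves --pt "0 0 0 -0.0015 0 0.005 0" --pt "0 0 0 0 0 0.006 0"

```text
time_s: 21.02
ee_pos: [495.5, -91.8, 260.5]
orientation: [[-0.002, 1.0, 0.013], [0.009, 0.013, -1.0], [-1.0, -0.002, -0.009]]
contact_force: [0.0, 11.0, 0.3]
grip_width: 0.177
```

Emit:
apply_moves --pt "0 0 0 -0.0005 0 0.006 0" --pt "0 0 0 0 0 0.006 0"

```text
time_s: 21.28
ee_pos: [495.4, -103.9, 260.5]
orientation: [[-0.003, 1.0, 0.013], [0.009, 0.013, -1.0], [-1.0, -0.003, -0.009]]
contact_force: [0.8, 10.7, -1.0]
grip_width: 0.176
```

Drag is 10.8 N with no downward press, which is right. I draw it fully out, lift it and carry it to the table.

Emit:
apply_moves --pt "0 0 0 0 0 0.01 0" --pt "0 0 0 0 0 0.012 0" --pt "0 0 0 0 0 0.015 0" --pt "0 0 0 0 0 0.02 0" --pt "0 0 0 0 0 0.02 0" --pt "0 0 0 -0.015 0 0.01 0" --pt "0 0 0 -0.01 -0.01 0.03 0" --pt "0 0 0 0 -0.025 0.04 0" --pt "0 0 0 0 -0.025 0.035 0" --pt "0 0 0 0 0 0 0" --pt "0 0 0 0 0 0 0"

```text
time_s: 22.65
ee_pos: [436.7, -301.7, 286.2]
orientation: [[0.0, 1.0, 0.007], [0.0, 0.007, -1.0], [-1.0, 0.0, -0.0]]
contact_force: [-0.7, 0.7, -2.7]
grip_width: 0.178
```

```bash
python3 go.py 432 -302 33.5 0.5
```

```text
t 22.65 grip pt [ 436.7 -301.7  131.2] psi 0.41 F [-0.7  0.7 -2.7] w 0.178
turn units [-0.015  -0.0017 -0.0017] shift m old axes [ 0.098  -0.0047  0.0002] new axes [ 0.098  -0.0047  0.0002]
```

Emit:
apply_moves --pt "0 0 0 0.02 -0.005 0 0" --pt "0 0 0 0.025 0 0 0" --pt "0 0 0 0.025 0 0 0" --pt "0 0 0 0.018 0 0 0" --pt "0 0 0 0.004 0 0 0" --pt "0 0 0 0 0 0 0"

```text
time_s: 23.4
ee_pos: [432.6, -300.8, 194.3]
orientation: [[0.0, 1.0, 0.01], [-0.0, 0.01, -1.0], [-1.0, 0.0, 0.0]]
contact_force: [-0.6, 0.3, -2.3]
grip_width: 0.177
```

Emit:
apply_moves --pt "0 0 0 0.002 0 0 0" --pt "0 0 0 0.001 0 0 0" --pt "0 0 0 0 0 0 0"

```text
time_s: 23.78
ee_pos: [432.0, -301.2, 191.5]
orientation: [[0.0, 1.0, 0.009], [-0.0, 0.009, -1.0], [-1.0, 0.0, 0.0]]
contact_force: [-0.2, -0.5, -2.0]
grip_width: 0.177
```

Emit:
apply_moves --pt "0 0 0 0.001 0 0 0" --pt "0 0 0 0.001 0 0 0" --pt "0 0 0 0 0 0 0"

```text
time_s: 24.15
ee_pos: [431.9, -301.4, 190.5]
orientation: [[0.001, 1.0, 0.008], [0.0, 0.008, -1.0], [-1.0, 0.001, -0.0]]
contact_force: [-1.6, -0.1, 8.0]
grip_width: 0.184
```

Emit:
apply_moves --pt "0 0 0 -0.001 0 0 0.4" --pt "0 0 0 0 0 0 0.4" --pt "0 0 0 0 0 0 0.4" --pt "0 0 0 -0.02 0 0 0.4" --pt "0 0 0 -0.04 0 0 0.4" --pt "0 0 0 -0.05 0.03 0 0.6" --pt "1 0 0 -0.03 0 0 0.6" --pt "1 0 0 0 0 0 0.6" --pt "1 0 0 0 0 0 0.6" --pt "1 0 0 0 0 0 0.6" --pt "1 0 0 0 0 0 0.6" --pt "1 0 0 0 0 0 0.6" --pt "1 0 0 0 0 0 0.6" --pt "1 0 0 0 0 0 0.6" --pt "1 0 0 0 0 0 0.6" --pt "1 0 0 0 0 0 0.6" --pt "1 0 0 0 0 0 0.6" --pt "1 0 0 0 0 0 0.6" --pt "1 0 0 0 0 0 0.6" --pt "0.9 0 0 0 0 0 0.6"

```text
time_s: 26.65
ee_pos: [462.0, -300.6, 329.9]
orientation: [[-0.001, 0.121, -0.993], [0.001, -0.993, -0.121], [-1.0, -0.001, 0.001]]
contact_force: [-0.4, -0.6, 0.2]
grip_width: 0.604
```

```bash
python3 - <<'E'
from h import *
im,d,p=snap("side");q=bot.pinpoint("side","guard_handle")
for r in q: print(r,atz(p,r["position"],60))
cv2.imwrite("pics/s6.png",cv2.resize(im[150:330,180:380,::-1],None,fx=3.3,fy=3.3,interpolation=cv2.INTER_CUBIC))
E
python3 go.py 557.8 -286.5 120 -82.8 557.8 -286.5 61 -82.8
```

```text
{'position': [307.6, 275.3], 'conf': 0.79} [ 555.47283889 -293.92153564   60.        ]
t 26.75 grip pt [ 462.1 -300.5  174.8] psi -82.87 F [-0.2 -0.4 -0.7] w 0.6
turn units [-0.0119  0.0089  0.0028] shift m old axes [ 0.055  -0.002  -0.0967] new axes [ 0.0551 -0.0019 -0.0967]
t 26.75 grip pt [ 462.1 -300.5  174.8] psi -82.87 F [-0.2 -0.4 -0.7] w 0.6
turn units [-0.0119  0.0089  0.0028] shift m old axes [ 0.114  -0.002  -0.0968] new axes [ 0.1141 -0.0019 -0.0967]
```

View pics/s6.png

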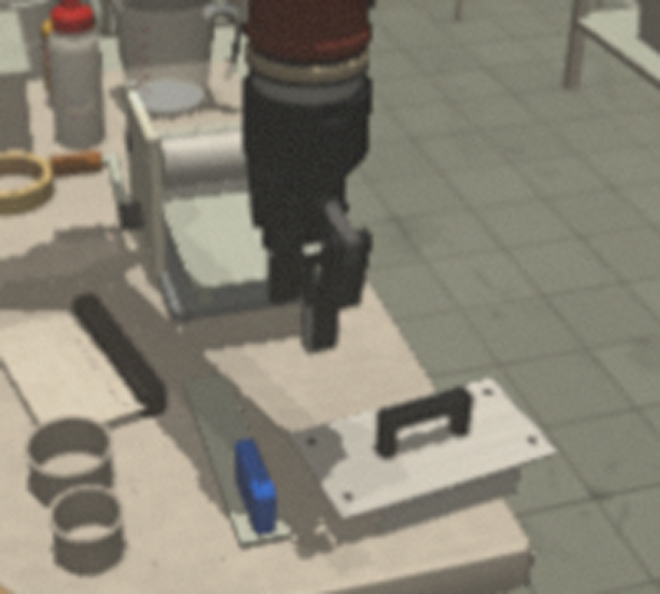

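The gauge lies flat on the table at crop (240,480), clear of the machine and the guard. The guard handle is at (425,415), so I grasp it next.

Emit:
apply_moves --pt "0 0 0 0 -0.001 -0.035 0.6" --pt "0 0 0 0.005 0 -0.04 0.6" --pt "0 0 0 0.03 0 -0.0215 0.6" --pt "0 0 0 0.04 0 0 0.6" --pt "0 0 0 0.03 0 0 0.6" --pt "0 0 0 0.008 0 0 0.6" --pt "0 0 0 0 0 0 0.6"

```text
time_s: 27.62
ee_pos: [557.6, -288.2, 217.4]
orientation: [[-0.0, 0.124, -0.992], [-0.0, -0.992, -0.124], [-1.0, 0.0, 0.0]]
contact_force: [0.0, -0.1, 0.3]
grip_width: 0.596
```

Emit:
apply_moves --pt "0 0 0 0 0 0 0" --pt "0 0 0 0 0 0 0" --pt "0 0 0 0 0 0 0" --pt "0 0 0 0 0 0 0" --pt "0 0 0 0 0 0 0" --pt "0 0 0 0 0 0 0" --squeeze 60

```text
time_s: 28.38
ee_pos: [558.0, -288.7, 219.0]
orientation: [[0.003, 0.124, -0.992], [-0.002, -0.992, -0.124], [-1.0, 0.002, -0.002]]
contact_force: [0.4, -0.3, 5.6]
grip_width: 0.172
```

```bash
python3 go.py 558.3 -286.5 61 -82.8
```

```text
t 28.38 grip pt [ 558.  -288.7   64. ] psi -82.9 F [ 0.4 -0.3  5.6] w 0.172
turn units [-0.016  -0.0225 -0.0234] shift m old axes [ 0.0032 -0.0021 -0.0006] new axes [ 0.0033 -0.0021 -0.0006]
```

Emit:
apply_moves --pt "0 0 0 -0.01 0 0 0" --pt "0 0 0 -0.03 0 0 0" --pt "0 0 0 -0.04 0 0 0" --pt "0 0 0 -0.04 0 0 0" --pt "0.55 0 0 -0.03 0 0 0" --pt "0.55 0 0 -0.005 0 0 0" --pt "0 0 0 0 0 0 0"

```text
time_s: 29.25
ee_pos: [557.4, -287.3, 371.9]
orientation: [[-0.001, 0.01, -1.0], [0.001, -1.0, -0.01], [-1.0, -0.001, 0.001]]
contact_force: [0.7, -0.4, -3.6]
grip_width: 0.175
```

```bash
python3 go.py 490 -85 212 -89.5
```

```text
t 29.25 grip pt [ 557.4 -287.3  216.9] psi -89.45 F [ 0.7 -0.4 -3.6] w 0.175
turn units [0.0081 0.0098 0.0134] shift m old axes [ 0.0055 -0.203   0.0655] new axes [ 0.0052 -0.2029  0.0656]
```

Emit:
apply_moves --pt "0 0 0 0 -0.03 0.009 0" --pt "0 0 0 0 -0.045 0.015 0" --pt "0 0 0 0 -0.045 0.015 0" --pt "0 0 0 0 -0.045 0.015 0" --pt "0 0 0 0 -0.03 0.009 0" --pt "0 0 0 0 -0.008 0.0025 0" --pt "0 0 0 0 0 0 0" --pt "0 0 0 0 0 0 0"

```text
time_s: 30.25
ee_pos: [490.4, -86.9, 372.4]
orientation: [[0.001, 0.007, -1.0], [-0.002, -1.0, -0.007], [-1.0, 0.002, -0.001]]
contact_force: [-0.1, -0.4, -4.0]
grip_width: 0.171
```

```bash
python3 - <<'E'
from h import *
im,d,p=snap("side")
P,u,v=cloud(p,d); s=(abs(P[:,1]+85)<70)&(abs(P[:,0]-490)<110)&(P[:,2]>140)&(P[:,2]<195)
c=im[v,u].astype(int).sum(1); s&=c>330
Q=P[s]; A=np.c_[Q[:,:2]-[490,-85],np.ones(len(Q))]; k=np.ones(len(Q),bool)
for _ in range(5):
    co=np.linalg.lstsq(A[k],Q[k,2],rcond=None)[0]; k=abs(A@co-Q[:,2])<4
print("plane slope,z",co.round(3),k.sum(),cv2.minAreaRect(Q[k][:,:2].astype(np.float32)))
cv2.imwrite("pics/s7.png",cv2.resize(im[100:260,180:340,::-1],None,fx=3.7,fy=3.7,interpolation=cv2.INTER_CUBIC))
E
python3 go.py 490 47.8 202 -89.5
```

```text
plane slope,z [-3.00000e-03  4.00000e-03  1.83271e+02] 730 ((491.06640625, -87.60554504394531), (172.052978515625, 96.12904357910156), 0.810945451259613)
t 30.3 grip pt [490.4 -87.  217.4] psi -89.62 F [ 0.6 -0.1 -3.1] w 0.175
turn units [-0.0196 -0.0052 -0.0138] shift m old axes [ 0.0155 -0.1348 -0.0005] new axes [ 0.0157 -0.1348 -0.0008]
```

View pics/s7.png

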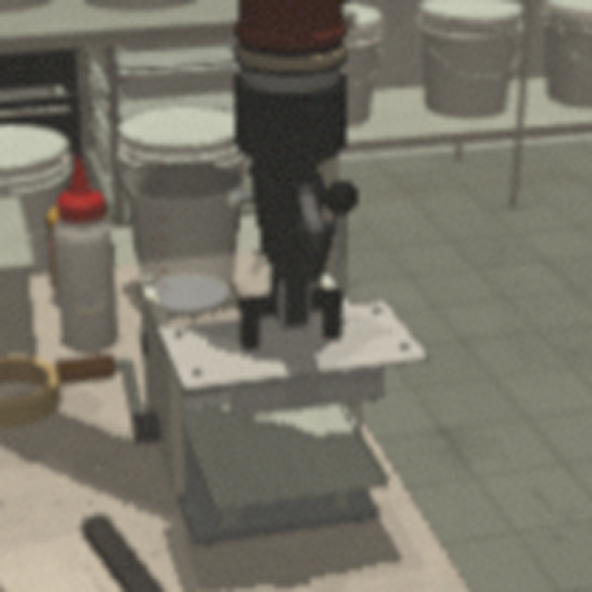

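The guard hangs level: plate top at z 183, centred at (491,−88), yaw within 0.3° of the sheeter. I lower it to just above the stops and slide it in from the infeed side, below the knob.

Emit:
apply_moves --pt "0 0 0 0.01 -0.005 0 0" --pt "0 0 0 0.0055 -0.02 0 0" --pt "0 0 0 0 -0.025 0 0" --pt "0 0 0 0 -0.025 0 0" --pt "0 0 0 0 -0.025 0 0" --pt "0 0 0 0 -0.02 0 0" --pt "0 0 0 0 -0.012 0 0" --pt "0 0 0 0 -0.003 0 0" --pt "0 0 0 0 0 0 0"

```text
time_s: 31.42
ee_pos: [489.1, 48.9, 356.7]
orientation: [[0.0, 0.008, -1.0], [-0.001, -1.0, -0.008], [-1.0, 0.001, -0.0]]
contact_force: [0.6, -0.1, -3.9]
grip_width: 0.174
```

```bash
python3 go.py 490 48.3 188.5 -89.5
```

```text
t 31.43 grip pt [489.1  48.9 201.7] psi -89.55 F [ 0.6 -0.1 -3.9] w 0.174
turn units [-0.0082 -0.0013 -0.0073] shift m old axes [ 0.0135  0.0005 -0.0009] new axes [ 0.0135  0.0006 -0.0009]
```

Emit:
apply_moves --pt "0 0 0 0.005 0 0 0" --pt "0 0 0 0.004 0 0 0" --pt "0 0 0 0.002 0 0 0" --pt "0 0 0 0 0 0 0"

```text
time_s: 31.92
ee_pos: [489.1, 49.4, 345.5]
orientation: [[-0.0, 0.008, -1.0], [-0.0, -1.0, -0.008], [-1.0, 0.0, 0.0]]
contact_force: [-0.5, 0.4, -2.7]
grip_width: 0.177
```

Emit:
apply_moves --pt "0 0 0 0.0015 0 0 0" --pt "0 0 0 0.001 0 0 0" --pt "0 0 0 0 0 0 0"

```text
time_s: 32.3
ee_pos: [489.2, 49.5, 343.2]
orientation: [[0.0, 0.009, -1.0], [-0.0, -1.0, -0.009], [-1.0, 0.0, -0.0]]
contact_force: [0.9, 0.1, -4.5]
grip_width: 0.169
```

Emit:
apply_moves --pt "0 0 0 0.001 0 0 0" --pt "0 0 0 0 0 0 0"

```text
time_s: 32.55
ee_pos: [489.2, 49.4, 342.9]
orientation: [[0.0, 0.009, -1.0], [0.001, -1.0, -0.009], [-1.0, -0.001, -0.0]]
contact_force: [-3.0, 1.2, 4.7]
grip_width: 0.177
```

Emit:
apply_moves --pt "0 0 0 0.001 0 0 0" --pt "0 0 0 0 0 0 0"

```text
time_s: 32.8
ee_pos: [489.1, 49.1, 342.8]
orientation: [[0.001, 0.009, -1.0], [0.002, -1.0, -0.009], [-1.0, -0.002, -0.001]]
contact_force: [-5.2, 2.7, 11.6]
grip_width: 0.176
```

It is seated at height 187.8, as expected. I unload, release and rise.

Emit:
apply_moves --pt "0 0 0 -0.0015 0 0 0" --pt "0 0 0 0 0 0 0.5" --pt "0 0 0 0 0 0 0.5" --pt "0 0 0 0 0 0 0.5" --pt "0 0 0 -0.01 0 0 0.5" --pt "0 0 0 -0.03 0 0 0.5" --pt "0 0 0 -0.05 0 0 0.5" --pt "0 0 0 -0.05 0 0 0.5" --pt "0 0 0 0 0.05 0 0.5" --pt "0 0 0 0 0.06 0 0.5" --pt "0 0 0 0 0.06 0 0.5" --pt "0 0 0 0 0.06 0 0.5" --pt "0 0 0 0 0.02 0 0.5" --pt "0 0 0 0 0 0 0.5"

```text
time_s: 34.55
ee_pos: [490.4, -202.6, 483.5]
orientation: [[0.001, 0.004, -1.0], [-0.001, -1.0, -0.004], [-1.0, 0.001, -0.001]]
contact_force: [0.2, 0.0, 0.8]
grip_width: 0.499
```

Run:
```python
from h import *
from fit2 import big,pln,rep
im,d,p=snap("top");P,u,v=cloud(p,d);c=im[v,u].astype(int).sum(1)
s=(abs(P[:,1]-50)<60)&(abs(P[:,0]-490)<95)&(P[:,2]>146)&(P[:,2]<163);Q=P[s]
co=np.linalg.lstsq(np.c_[Q[:,:2]-[490,50],np.ones(len(Q))],Q[:,2],rcond=None)[0]
print("guard plane",co.round(3),len(Q)); rep("guard",Q[:,:2])
imf=im.astype(float);R,G,B=[imf[...,i] for i in range(3)]
m=big((R+G+B<110),(225,250,145,172)); rep("knob",pln(p,m,210))
for n in("jam_jar","squeeze_bottle","guard","gauge"): 
    q=bot.pinpoint("top",n)[:1]; print(n,q, q and atd(p,q[0]["position"],d))
a=cv2.resize(im[120:270,130:430,::-1],None,fx=2.66,fy=2.66,interpolation=cv2.INTER_CUBIC)
cv2.imwrite("pics/t8.png",a)
im,d,p=snap("side");b=cv2.resize(im[110:320,150:390,::-1],None,fx=2.7,fy=2.7,interpolation=cv2.INTER_CUBIC);cv2.imwrite("pics/s8.png",b)
```

```text
guard plane [  0.  -0. 155.] 1648
guard 1648 mean [488.1  51.9] pca ang 0.3 rect [494.8  50.1] [180.  115.6] 0.1
knob 7 mean [591.6 103.3] pca ang 30.3 rect [591.7 103.2] [17.2  4.5] 31.6
jam_jar [{'position': [153.6, 225.7], 'conf': 0.76}] [390.6 395.5 101.4]
squeeze_bottle [{'position': [183.9, 228.4], 'conf': 0.67}] [381.9 290.9 156.9]
guard [{'position': [265.0, 196.3], 'conf': 0.77}] [477.8  52.6 191. ]
gauge [{'position': [349.7, 220.2], 'conf': 0.68}] [377.5 -96.9 697.2]
```

View pics/s8.png

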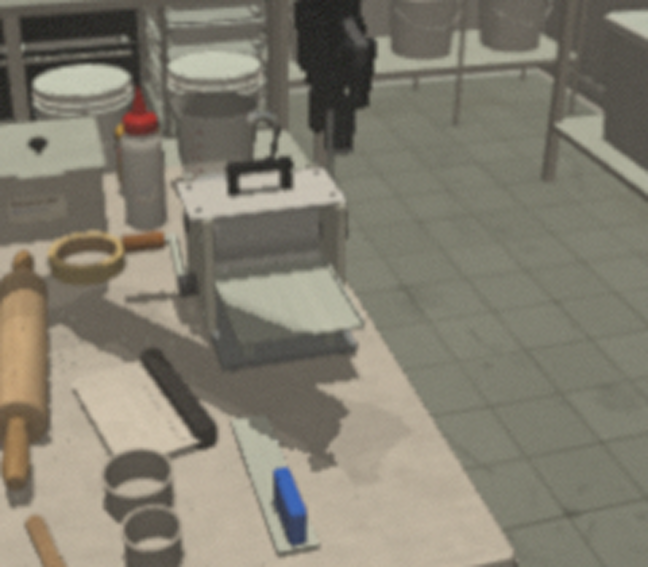

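View pics/t8.png

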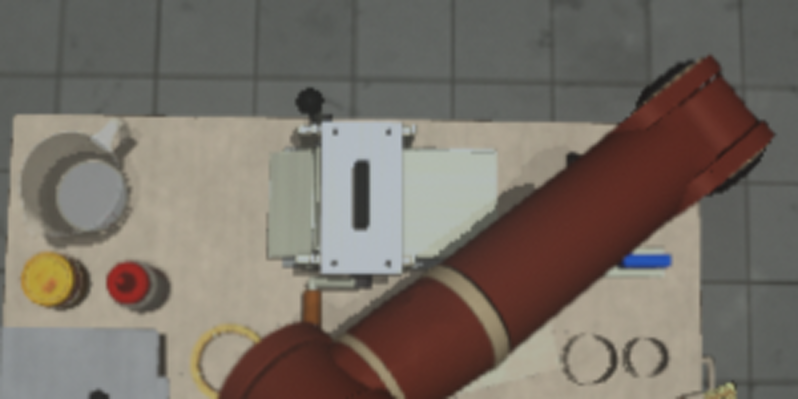

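Both pictures agree. The guard is flat across the cheeks and between the stops (zero slope, top at z 155). The knob is still at pixel (246.5,158). The gauge is flat on the table, and the jar and bottle have not moved. I hand the job in.

```bash
python3 -c "
from bench import bot;print(bot.finish_job())"
```

```text
the job is handed in; nothing more can be done
None
```

The job is done as asked and handed in at about 35 s of the 72 s allowed.

- **Gauge and lever:** I slid the gauge flat along the tray under the open roller and let go of it. I pushed the knob towards the infeed until the force reached 9 to 10 N. The gauge then drew out with about 10.8 N of drag. The first 20 mm or so read 15 to 17 N, because I was also pressing down with about 12 N.
- **Placing:** The gauge lies flat on the table, clear of the machine. I fitted the guard from the infeed side so that it passed below the knob.
- **Last checks:** The guard plate measured level, with its top at z 155 mm against a nominal 154 mm. It shows between the stops in the picture. The knob is within about a pixel of where I left it, and the jar and bottle have not moved beyond measuring noise (about 2 mm).
- **Disagreements:** Two automatic readings in the last pictures were wrong. The colour search for the knob found only 7 pixels, and the gauge's depth reading fell on the arm, which was in the way. I judged the knob from the top picture and the gauge from the side picture instead.

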